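# Press the hole punch and the tin back into the foam of the tag-making kit

## Task

Pack up the tag-making kit: put the red-levered hole punch and the round green-lidded tin each into its own cutout in the foam of the open case, and press each fully home until it sits level on the bottom of its cutout. The foam grips snugly, so they must be pushed down; do not drop or throw them, and leave the clear box and the black folded tags where they are.

Things in the scene. Friction and masses are not known exactly. Their poses are not given: they have to be found in the camera images.
- punch: Desk hole punch, 130 mm long (x), loose, 0.2-0.4 kg, upright on the table. Origin: centre of underside; +x to the head. T-shaped grey base 26 mm tall: 30 mm wide (y) from x = -65 to +15 mm, 54 mm wide (head) from +15 to +65. On it a red lever 28 mm wide, x = -62 to +22 mm, top z = 56 mm, and a grey head block 44 mm wide, x = +22 to +62 mm, top z = 50 mm.
- punch_grip (a point): Place to grip the punch's red lever across y: at (-12, 0, 48) mm in the punch frame, axes as the punch, 10 mm from the centre of mass (x = -2 mm). Keep the fingertips at 28 mm or more above the punch's underside so that they clear the foam when it is home.
- tin: Closed round steel tin with a green lid, 60 mm diameter, 58 mm tall, straight-sided, loose, 0.12-0.25 kg, standing on the table. Origin: centre of underside, z up; yaw does not matter. Grip across the diameter with the fingertips 28 mm or more above its underside so that they clear the foam.
- case: Grey open case fixed to the table, 190 (x) x 260 (y) mm, rim 38 mm high, filled with black foam, top z = 36 mm. Origin: centre of underside. Its open lid lies flat on the +x side, x = 105 to 296 mm, 30 mm high; the carrying handle is on the -x side. Two teal-floored cutouts 26 mm deep: T-shaped (punch) on the +y side, round (tin) on the -y side.
- punch_cutout (a point): Centre of the T-shaped cutout's floor, (0, 60, 10) mm in the case frame, axes as the case. Wide part (59 mm) x = 12.5 to 67.5 mm, narrow (35 mm) x = -67.5 to 12.5: the punch fits only with its +x along the case's +x, its origin here when home. Clearance 2.5 mm, but 4 springy foam bulges squeeze it 2 mm a side: unpushed it stops 15-20 mm high. Push 5-15 N; firm floor; it stays home.
- tin_cutout (a point): Centre of the round cutout's floor, (0, -62.5, 10) mm in the case frame, axes as the case; 65 mm diameter, 26 mm deep. The tin's origin is here when home. Four foam bulges squeeze the tin by 2 mm a side, as for the punch, and it takes about the same push.
- clear_box: Bystander: open clear plastic box, 120 x 120 x 60 mm, loose on the table. Origin: centre of its underside.
- tag_stack: Bystander: stack of folded black card tags, about 90 x 95 x 45 mm, loose on the table. Origin: centre of its underside.
- tag: Bystander: one folded black card tag, 90 x 95 x 27 mm, standing like a tent in the open lid of the case, its underside 13 mm above the table. Origin: centre of its underside.
Things that resemble listed ones, but are neither listed nor needed, are in the scene too. There is more than one size of the punch; the job needs the larger. There is more than one size of the tin; the job needs the smaller.

How it is judged:
By the outcome, as a careful person would: the job done as asked, in the order asked, and still so for the second after the job is handed in, with the robot touching nothing.
It also fails if it takes over 64 s, if anything falls off the work surface, if the arm or the gripper's body presses on something with over 40 N, if the wrist force passes 120 N, or if a joint passes its speed limit or range.

## Robot

A 7-joint arm with a two-finger parallel gripper is mounted at the origin on the work surface. World frame = base frame: x ahead of the robot, y to its left, z up, the work surface at z = 0. Lengths are in mm, angles in rad, forces in N, time in s.
With the tool pointing down it reaches from about 425 to 925 mm from the base axis. Payload 6.8 kg.
Tool frame: the origin (TCP) lies between the finger pads; the fingertips stand 25 mm ahead of it and the grasp point (between the pads) lies 6 mm ahead of it; y points along the fingers, z is the direction in which the jaws open and shut, and the axes are right-handed (so a half turn about y gives the same grasp; the last joint's range is limited). The gripper opens to 85 mm and grips with 20 to 120 N. Pads are 22 mm wide; open, the fingers measure 114 mm over their backs; the gripper's body (76 mm by 85 mm) begins 54 mm behind the grasp point. The pads swing forward as they close: fully open they stand 13 mm farther back than shut.
Start: joints at [0.999, 0.477, 0.022, 1.555, -0.011, 1.109, -0.083], TCP at [301.972, -603.705, 256.308] pointing down, gripper open.
Joint ranges: [-2.96, 2.96], [-0.34, 2.1], [-1.41, 1.46], [0.24, 2.44], [-1.37, 4.51], [0.17, 1.92], [-2.96, 2.96]. Speed limits (rad/s): [2.39, 2.39, 3.14, 3.14, 3.14, 3.14, 3.14].

## Interface

Orientations are given as a unit quaternion [w, x, y, z].
In Python, from rig import * gives the robot as it stands. The module is installed in compiled form; this text tells all that it offers.
- The arm moves only by the shell command python3 -m handwheel 'ROWS' [FORCE]. ROWS is JSON, a list of rows, each a list of 5 numbers: the shift along the tool's x, y, z in m, then the turn about the tool's y in rad, then the opening, from 0 (shut) to 1 (fully open). In form: [[tx, ty, tz, yaw, claw], ...]. A call has 1 to 10 rows; each row is the pose to reach, as a shift and turn from the pose measured when the call began, along the tool's axes at that moment; what a row does not reach only later rows make up. A row lasts 1/10 s, in which the tool goes at most 50 mm and 8.59 degrees, less where a joint would pass 70% of its speed; a pose out of reach is approached as far as the arm can. A call with a gripper value outside its range is refused whole. The fingers move at their own pace and stop on an object; FORCE is the grip in N (left out, the last holds). Time passes only in rows, so rows that repeat a pose let the fingers close. It gives the time, the measured TCP pose, the force and the opening at its end, in the units of the state.
- state(): the state, without advancing time (a new reading comes with each control period).
- read_camera(name): name is "side" or "top" or "wrist"; returns a dict with "image" (400x640x3 uint8, red, green, blue), "camera_matrix" (3x3 intrinsics, pixels), "R" (3x3) and "t" (3): a world point X has camera coordinates R X + t; the wrist camera has in their place "tool_from_camera" (4x4, takes a point from camera to tool coordinates, whose origin is the TCP and whose axes are the tool frame's). Camera axes: x right, y down, z forward; pixel columns grow to the right and rows downward; lengths in mm; the calibration is good to about 2 mm. The wrist camera is an equidistant fisheye: a pixel r from the principal point sees the ray r / f radians off the axis. A picture is of the moment at which its call begins: read the wrist's pose just before it. There is no depth.
- hand_in(): hands the job in, once; it reports no verdict.
The state is a dict: "time_s": time; "joints": joint angles; "dq": joint speeds; "joint_torque": joint torques, N m; "position": TCP position; "ee_rot": TCP orientation; "force": force on the tool from outside, world axes, zero at the start; "wrist_torque": the same for the moment, N m; "opening": finger opening in mm.
Only numpy, scipy, OpenCV 4.12 (cv2) and the standard library are available. Lean on these libraries where they do the work, as an engineer would, in place of code of your own. Each camera call takes 0.05 s, during which the arm holds its last target.

## Working session

There is one attempt and no reset: what is moved stays moved. The work goes in short steps, Python scripts to look and compute and a shell command to move; the robot and the scene stay as the last step left them, time stands still between calls to the robot, and variables do not carry over. Pictures are saved under pics/ and viewed, and the job is handed in when it is done.

```bash
mkdir -p pics; ls; cat > h.py <<'E'
from rig import *
import numpy as np, cv2
def snap(n,tag):
    s=state(); c=read_camera(n); cv2.imwrite(f'pics/{tag}.png',cv2.cvtColor(c['image'],cv2.COLOR_RGB2BGR)); return s,c
E
python3 - <<'E'
from h import *
np.set_printoptions(suppress=True,precision=4)
for n in ['top','side','wrist']:
    s,c=snap(n,n+'0'); print(n,c['camera_matrix'].tolist()); print({k:np.array(v).round(3).tolist() for k,v in c.items() if k in('R','t','tool_from_camera')})
print(s)
E
```

```text
pics
top [[364.00251407611285, 0.0, 321.87138298866074], [0.0, 364.00251407611285, 194.31816156204957], [0.0, 0.0, 1.0]]
{'R': [[-0.013, -1.0, -0.008], [-0.991, 0.014, -0.13], [0.13, 0.007, -0.992]], 't': [16.784, 555.256, 999.86]}
side [[388.48068699282936, 0.0, 322.0775746778561], [0.0, 388.48068699282936, 200.6026938785437], [0.0, 0.0, 1.0]]
{'R': [[-0.706, -0.708, -0.018], [-0.376, 0.397, -0.837], [0.6, -0.585, -0.546]], 't': [381.22, 253.841, 728.004]}
wrist [[309.70691628693146, 0.0, 318.4380560479311], [0.0, 309.70691628693146, 195.68103407004105], [0.0, 0.0, 1.0]]
{'tool_from_camera': [[0.0, 0.957, 0.291, -73.979], [0.001, -0.291, 0.957, -117.472], [1.0, 0.0, -0.001, -0.86], [0.0, 0.0, 0.0, 1.0]]}
{'time_s': 0.1, 'joints': array([ 0.9989,  0.4777,  0.0224,  1.5563, -0.0115,  1.1093, -0.0831]), 'dq': array([ 0.0007, -0.0004, -0.0016, -0.0022, -0.001 ,  0.0007,  0.    ]), 'joint_torque': array([  0.0045, -59.7759,   1.6134, -28.1958,   0.0128,   0.0049,
        -0.    ]), 'position': array([ 301.7046, -603.2714,  255.4191]), 'ee_rot': array([ 0.1623, -0.1627,  0.6887, -0.6876]), 'force': array([-0.7679, -0.2252, -0.3513]), 'wrist_torque': array([-0.0264,  0.0438,  0.0491]), 'opening': 85.44844786894761}
```

View pics/top0.png

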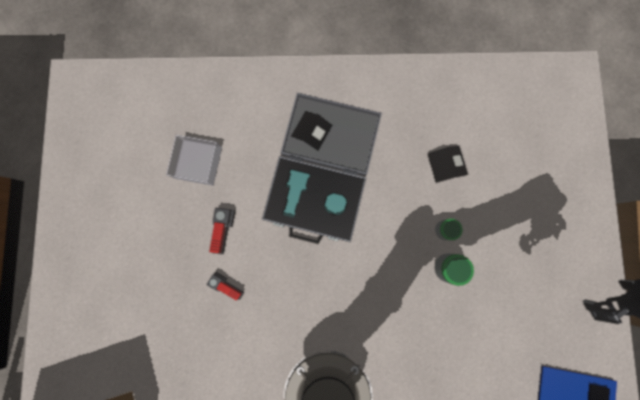

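View pics/side0.png

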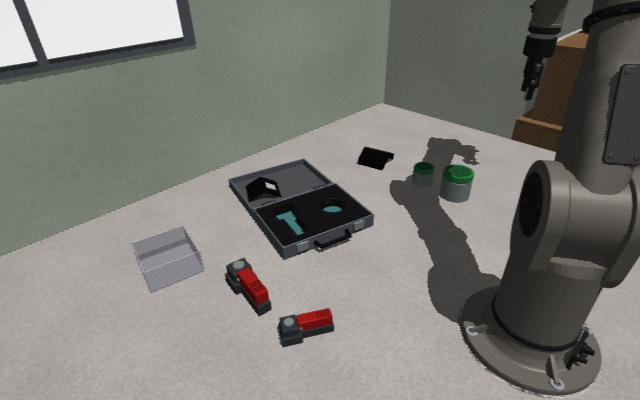

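View pics/wrist0.png

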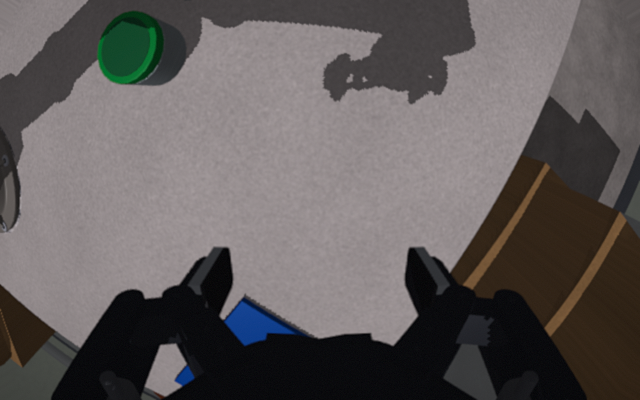

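The top view shows two punches, at (221,228) and (226,285), and two green tins, at (450,230) and (458,270). The case is at (318,190), with the T cutout at (296,192) and the round one at (336,203). Next I'll enlarge these and measure them.

```bash
cat >> h.py <<'E'
def ray(c,u,v,z):
    K=c['camera_matrix'];R=np.array(c['R']);t=np.array(c['t'])
    d=R.T@np.linalg.inv(K)@np.array([u,v,1.]);o=-R.T@t
    return o+d*(z-o[2])/d[2]
def proj(c,P):
    q=np.atleast_2d(P)@np.array(c['R']).T+np.array(c['t']); q=q@np.array(c['camera_matrix']).T
    return q[:,:2]/q[:,2:]
def wray(c,s,u,v,z):
    from scipy.spatial.transform import Rotation as Ro
    K=c['camera_matrix'];x=(u-K[0][2])/K[0][0];y=(v-K[1][2])/K[1][1];th=np.hypot(x,y)
    d=np.array([x/th*np.sin(th),y/th*np.sin(th),np.cos(th)]);T=np.array(c['tool_from_camera'])
    Rt=Ro.from_quat(np.roll(s['ee_rot'],-1)).as_matrix();o=Rt@T[:3,3]+s['position'];d=Rt@T[:3,:3]@d
    return o+d*(z-o[2])/d[2]
def wproj(c,s,P):
    from scipy.spatial.transform import Rotation as Ro
    Rt=Ro.from_quat(np.roll(s['ee_rot'],-1)).as_matrix();T=np.array(c['tool_from_camera'])
    p=((np.atleast_2d(P)-s['position'])@Rt-T[:3,3])@T[:3,:3];K=c['camera_matrix']
    r=np.hypot(p[:,0],p[:,1]);th=np.arctan2(r,p[:,2])
    return np.c_[K[0][2]+K[0][0]*th*p[:,0]/r,K[1][2]+K[1][1]*th*p[:,1]/r]
E
python3 - <<'E'
import cv2,numpy as np
a=cv2.imread('pics/top0.png')
f=lambda x0,y0,w,h,k:cv2.resize(a[y0:y0+h,x0:x0+w],None,fx=k,fy=k,interpolation=cv2.INTER_CUBIC)
L=f(200,200,50,105,5); R=f(430,210,60,105,5); C=f(258,88,130,160,3)
cv2.imwrite('pics/cropobj.png',np.hstack([L,R])); cv2.imwrite('pics/cropcase.png',C)
E
```

```text
(no output)
```

View pics/cropobj.png

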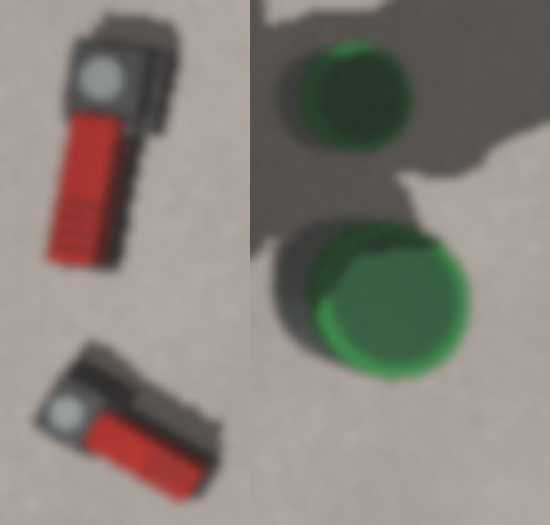

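View pics/cropcase.png

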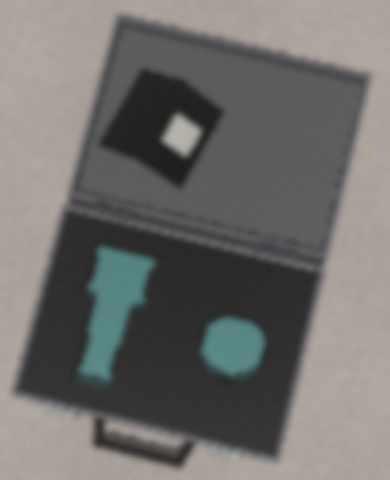

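The upper punch (221,228) is clearly the longer one. The upper tin (450,230) is smaller than the one at (458,270). In the case crop, the T has its wide head towards the lid. I'll get sizes and poses now.

```bash
python3 - <<'E'
from h import *
np.set_printoptions(suppress=True,precision=1)
c=read_camera('top'); a=c['image']; hsv=cv2.cvtColor(a,cv2.COLOR_RGB2HSV)
P=lambda pts,z:np.array([ray(c,u,v,z)[:2] for u,v in pts])
q=P([(280.3,157),(263,218.7),(350.7,241.3),(365.3,177.3)],38); print('case corners',q.tolist(),q.mean(0),[np.linalg.norm(q[i]-q[(i+1)%4]) for i in range(4)])
def blobs(m,z,name):
    n,l,st,ce=cv2.connectedComponentsWithStats(m.astype(np.uint8))
    for i in range(1,n):
        if st[i,4]>40:
            p=np.argwhere(l==i)[:,::-1]; w=P(p,z); r=cv2.minAreaRect(w.astype(np.float32)); print(name,ce[i],st[i],'world',w.mean(0),r)
H,S,V=[hsv[...,i].astype(int) for i in range(3)]
blobs((H>80)&(H<100)&(S>60)&(V>60),10,'teal')
blobs(((H<8)|(H>172))&(S>120),56,'red')
blobs((H>55)&(H<80)&(S>90),58,'green')
s=state();print(s['position'])
E
```

```text
case corners [[665.3263484615094, 127.87355065844882], [488.13543242578254, 176.33396314724084], [421.79032876822095, -69.39320604183011], [602.4958894684906, -115.22030059552492]] [544.4  29.9] [np.float64(183.69820985563214), np.float64(254.52605850287097), np.float64(186.42591628642234), np.float64(251.08223173845363)]
teal [295.  189.8] [284 170  26  46 657] world [573.5  88.1] ((564.6251220703125, 89.16584777832031), (58.72569274902344, 132.6682891845703), 76.06680297851562)
teal [335.2 203.1] [325 193  22  21 361] world [532.5 -28.9] ((532.3349609375, -28.553531646728516), (59.808128356933594, 58.239898681640625), 70.87960815429688)
red [217.  237.5] [210 222  15  31 318] world [437.  299.8] ((437.48333740234375, 299.4311828613281), (30.15930938720703, 82.1093978881836), 81.92821502685547)
red [228.6 290.4] [217 282  24  18 207] world [294.3 264.9] ((294.4899597167969, 264.9248352050781), (64.67152404785156, 23.53165054321289), 61.111881256103516)
green [457.3 270.2] [442 255  31  30 686] world [ 340.6 -354.2] ((341.7772216796875, -353.9237976074219), (80.40448760986328, 76.5575180053711), 62.39080810546875)
[ 301.8 -603.4  255.7]
```

The upper punch's lever measures 82 x 30 mm, against 65 x 24 mm for the other, so the punch at (217,237) is the larger and the right one. The upper tin at (450,230) is about 22 px, roughly 59 mm, against 80 mm for the other, so it is the smaller and the right one. Next comes a helper for tool-frame shifts, then a move over the punch for a closer wrist look.

```bash
cat >> h.py <<'E'
def axes(s):
    from scipy.spatial.transform import Rotation as Ro
    return Ro.from_quat(np.roll(s['ee_rot'],-1)).as_matrix()
def plan(x,y,z,jaw_deg):
    "TCP target, jaw direction heading (mod 180)"
    s=state();R=axes(s);d=np.array([x,y,z])-s['position']
    h=np.degrees(np.arctan2(R[1,2],R[0,2]))
    best=[]
    for t in (jaw_deg,jaw_deg+180):
        # positive turn about tool y (down) lowers the heading
        a=(h-t+180)%360-180; best.append(round(np.radians(a),4))
    print('t',round(s['time_s'],2),'pos',s['position'].round(1),'axes\n',R.round(3),'\njaw heading',h.round(1),'shift m',(R.T@d/1000).round(4),'yaw options',best,'j7',s['joints'][6].round(2),'F',s['force'].round(1),'open',round(s['opening'],1))
E
python3 - <<'E'
from h import *
plan(380,296,300,81.9)
plan(445.4,298,250,81.9)
E
```

```text
t 0.2 pos [ 301.8 -603.4  255.7] axes
 [[-0.894 -0.001  0.447]
 [-0.447  0.001 -0.894]
 [ 0.    -1.    -0.001]] 
jaw heading -63.4 shift m [-0.4723 -0.0435 -0.7695] yaw options [np.float64(-2.5364), np.float64(0.6052)] j7 -0.08 F [ 0.2 -1.3  0. ] open 85.4
t 0.2 pos [ 301.8 -603.4  255.7] axes
 [[-0.894 -0.001  0.447]
 [-0.447  0.001 -0.894]
 [ 0.    -1.    -0.001]] 
jaw heading -63.4 shift m [-0.5317  0.0065 -0.742 ] yaw options [np.float64(-2.5364), np.float64(0.6052)] j7 -0.08 F [ 0.2 -1.3  0. ] open 85.4
```

```bash
python3 - <<'E'
from h import *
c=read_camera('top'); print(ray(c,450.7,229.5,58))
plan(470,-150,280,81.9)
E
```

```text
[ 450.38844271 -342.84508443   58.        ]
t 0.25 pos [ 301.8 -603.5  255.8] axes
 [[-0.894 -0.     0.447]
 [-0.447  0.001 -0.894]
 [ 0.    -1.    -0.001]] 
jaw heading -63.4 shift m [-0.3532 -0.0239 -0.3304] yaw options [np.float64(-2.5365), np.float64(0.6051)] j7 -0.08 F [ 0.2 -0.  -0.5] open 85.6
```

```bash
python3 -m handwheel '[[-0.353,-0.024,-0.33,0.605,1],[-0.353,-0.024,-0.33,0.605,1],[-0.353,-0.024,-0.33,0.605,1],[-0.353,-0.024,-0.33,0.605,1],[-0.353,-0.024,-0.33,0.605,1],[-0.353,-0.024,-0.33,0.605,1],[-0.353,-0.024,-0.33,0.605,1],[-0.353,-0.024,-0.33,0.605,1],[-0.353,-0.024,-0.33,0.605,1],[-0.353,-0.024,-0.33,0.605,1]]' 40; python3 - <<'E'
from h import *
plan(445,298,230,81.9)
s,c=snap('wrist','w1')
E
```

```text
time_s: 1.25
position: [470.7, -147.0, 280.5]
ee_rot: [-0.049, 0.049, 0.706, -0.705]
force: [0.6, -0.2, 0.2]
opening: 85.7
t 1.25 pos [ 470.7 -147.   280.5] axes
 [[-0.99   0.    -0.138]
 [ 0.138  0.001 -0.99 ]
 [-0.    -1.    -0.001]] 
jaw heading -97.9 shift m [ 0.0869  0.051  -0.4371] yaw options [np.float64(-3.1386), np.float64(0.003)] j7 -1.55 F [ 0.6 -0.2  0.2] open 85.7
```

View pics/w1.png

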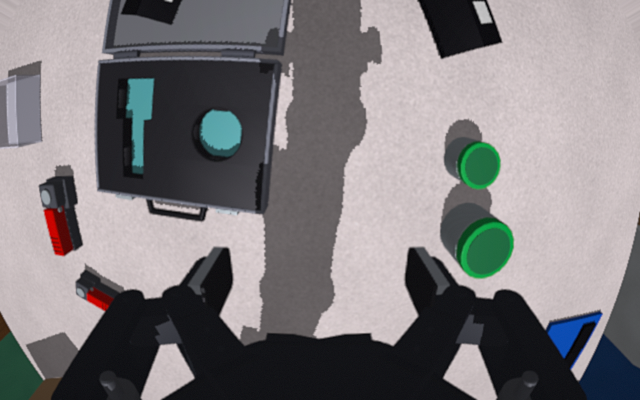

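```bash
python3 -m handwheel '[[0.087,0.051,-0.437,0.003,0.6],[0.087,0.051,-0.437,0.003,0.6],[0.087,0.051,-0.437,0.003,0.6],[0.087,0.051,-0.437,0.003,0.6],[0.087,0.051,-0.437,0.003,0.6],[0.087,0.051,-0.437,0.003,0.6],[0.087,0.051,-0.437,0.003,0.6],[0.087,0.051,-0.437,0.003,0.6],[0.087,0.051,-0.437,0.003,0.6],[0.087,0.051,-0.437,0.003,0.6]]'; python3 - <<'E'
from h import *
plan(445,298,54,81.9)
s,c=snap('wrist','w2')
E
```

```text
time_s: 2.3
position: [442.1, 310.2, 231.3]
ee_rot: [-0.044, 0.045, 0.708, -0.703]
force: [-0.4, -0.3, 0.1]
opening: 51.1
t 2.3 pos [442.1 310.2 231.3] axes
 [[-0.992  0.001 -0.126]
 [ 0.126  0.008 -0.992]
 [-0.    -1.    -0.008]] 
jaw heading -97.2 shift m [-0.0044  0.1772  0.0131] yaw options [np.float64(-3.1265), np.float64(0.0151)] j7 -2.56 F [-0.4 -0.3  0.1] open 51.1
```

View pics/w2.png

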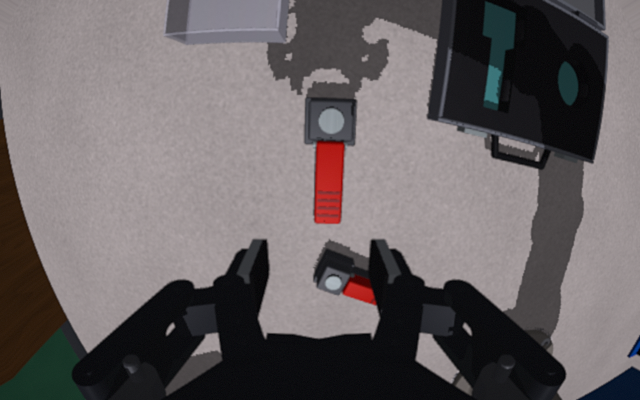

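The wrist view shows the large punch in the centre, with its lever from (330,142) to (328,222) and its head at (331,121). The small punch is at (335,283). I'll fit the lever now that the arm has settled.

```bash
cat >> h.py <<'E'
def redrect(tag,z=56):
    s,c=snap('wrist',tag);hsv=cv2.cvtColor(c['image'],cv2.COLOR_RGB2HSV);H,S,V=[hsv[...,i].astype(int) for i in range(3)]
    n,l,st,ce=cv2.connectedComponentsWithStats((((H<8)|(H>172))&(S>120)&(V>60)).astype(np.uint8))
    for i in range(1,n):
        if st[i,4]>300:
            p=np.argwhere(l==i)[:,::-1];w=np.array([wray(c,s,u,v,z)[:2] for u,v in p]);print(ce[i].round(),st[i],w.mean(0).round(1),cv2.minAreaRect(w.astype(np.float32)))
    return s,c
E
python3 - <<'E'
from h import *
s,c=redrect('w3'); print(s['dq'].round(3))
plan(445,298,54,81.9)
E
```

```text
[326. 182.] [ 312  142   30   83 2233] [439.6 302.7] ((438.1271057128906, 302.91168212890625), (26.763885498046875, 83.45504760742188), 81.08335876464844)
[359. 290.] [341 276  36  30 666] [310.3 281. ] ((309.4078674316406, 276.0449523925781), (47.969276428222656, 29.809473037719727), 60.139034271240234)
[ 0.055 -0.033  0.052  0.042  0.001  0.013  0.05 ]
t 2.4 pos [443.5 305.1 231.1] axes
 [[-0.991  0.001 -0.131]
 [ 0.131  0.004 -0.991]
 [-0.001 -1.    -0.004]] 
jaw heading -97.5 shift m [-0.0024  0.1771  0.0076] yaw options [np.float64(-3.1311), np.float64(0.0104)] j7 -2.56 F [ 0.3 -1.2 -0.2] open 51.4
```

```bash
python3 -m handwheel '[[-0.002,0.05,0.006,0.01,0.6],[-0.002,0.08,0.006,0.01,0.6],[-0.002,0.08,0.006,0.01,0.6],[-0.002,0.08,0.006,0.01,0.6],[-0.002,0.08,0.006,0.01,0.6]]'; python3 - <<'E'
from h import *
s,c=redrect('w4'); print(s['dq'].round(3))
plan(445,298,54,81.5)
E
```

```text
time_s: 2.9
position: [446.2, 299.3, 153.1]
ee_rot: [-0.049, 0.051, 0.707, -0.703]
force: [0.5, -0.1, 0.1]
opening: 51.0
[317. 212.] [ 299  161   38  106 3757] [441.4 302.4] ((438.7083435058594, 302.7859802246094), (26.795087814331055, 83.55084991455078), 80.99836730957031)
[359. 327.] [342 318  35  21 388] [327.  280.8] ((325.478759765625, 279.293212890625), (30.13960075378418, 20.22392463684082), 63.91861343383789)
[-0.005 -0.004 -0.006 -0.004  0.002 -0.005 -0.006]
t 2.95 pos [446.1 299.6 153.2] axes
 [[-0.99   0.004 -0.141]
 [ 0.141  0.006 -0.99 ]
 [-0.003 -1.    -0.006]] 
jaw heading -98.1 shift m [0.0012 0.0992 0.0024] yaw options [np.float64(-3.135), np.float64(0.0066)] j7 -2.62 F [-0.3 -0.1  0.3] open 51.0
```

View pics/w4.png

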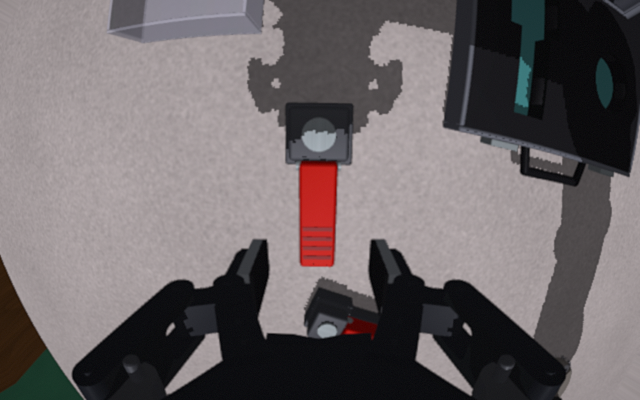

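The lever fit agrees with the top view: grip point (446.6,301.5), yaw -9°. Next I'll descend, let it settle and close.

```bash
python3 - <<'E'
from h import *
plan(446.6,301.5,54,81)
E
python3 -m handwheel '[[-0.0005,0.05,-0.0015,0.02,0.6],[-0.0005,0.08,-0.0015,0.02,0.6],[-0.0005,0.099,-0.0015,0.02,0.6],[-0.0005,0.099,-0.0015,0.02,0.6],[-0.0005,0.099,-0.0015,0.02,0.6],[-0.0005,0.099,-0.0015,0.02,0.6]]'; python3 - <<'E'
from h import *
plan(446.6,301.5,54,81)
s,c=snap('wrist','w5')
E
```

```text
t 2.95 pos [446.1 299.6 153.2] axes
 [[-0.99   0.004 -0.141]
 [ 0.141  0.006 -0.99 ]
 [-0.003 -1.    -0.006]] 
jaw heading -98.1 shift m [ 0.0001  0.0992 -0.0013] yaw options [np.float64(-3.1263), np.float64(0.0153)] j7 -2.62 F [-0.3 -0.1  0.3] open 51.0
time_s: 3.55
position: [448.4, 302.5, 56.1]
ee_rot: [-0.055, 0.059, 0.708, -0.702]
force: [-0.7, -0.4, -0.1]
opening: 50.9
t 3.55 pos [448.4 302.5  56.1] axes
 [[-0.987  0.007 -0.161]
 [ 0.161  0.008 -0.987]
 [-0.006 -1.    -0.009]] 
jaw heading -99.3 shift m [0.0016 0.0021 0.0013] yaw options [np.float64(3.1367), np.float64(-0.0049)] j7 -2.72 F [-0.7 -0.4 -0.1] open 50.9
```

View pics/w5.png

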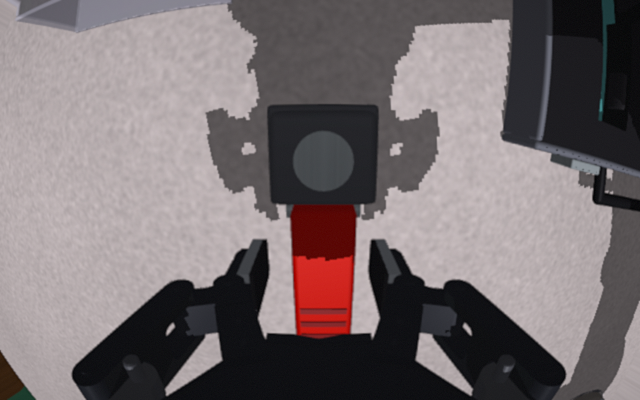

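The fingers straddle the lever with an even gap: the lever runs from 293 to 352 px and the pads are at 266 and 372. Closing now.

```bash
python3 -m handwheel '[[0.001,0.001,0.001,-0.005,0.6],[0.001,0.001,0.001,-0.005,0],[0.001,0.001,0.001,-0.005,0],[0.001,0.001,0.001,-0.005,0],[0.001,0.001,0.001,-0.005,0],[0.001,0.001,0.001,-0.005,0]]' 70; python3 - <<'E'
from h import *
plan(446.6,301.5,54,81)
E
```

```text
time_s: 4.2
position: [447.5, 301.6, 55.8]
ee_rot: [-0.053, 0.058, 0.708, -0.702]
force: [-2.0, -1.4, 8.2]
opening: 26.6
t 4.2 pos [447.5 301.6  55.8] axes
 [[-0.988  0.008 -0.157]
 [ 0.157  0.008 -0.988]
 [-0.006 -1.    -0.009]] 
jaw heading -99.0 shift m [0.0009 0.0018 0.0003] yaw options [np.float64(3.1415), np.float64(-0.0001)] j7 -2.72 F [-2.  -1.4  8.2] open 26.6
```

```bash
python3 -m handwheel '[[0,-0.01,0,0,0],[0,-0.04,0,0,0],[0,-0.08,0,0,0],[0,-0.12,0,0,0],[0,-0.12,0,0,0],[0,-0.12,0,0,0]]'; python3 - <<'E'
from h import *
s,c=snap('wrist','w6')
# punch origin goal approx; grip at -12
a=np.radians(-14.9); 
plan(559.8-12*np.cos(a),88-12*np.sin(a),210,75.1)
E
```

```text
time_s: 4.8
position: [446.7, 300.6, 176.6]
ee_rot: [-0.053, 0.059, 0.708, -0.702]
force: [0.3, -0.9, -3.5]
opening: 26.9
t 4.85 pos [446.  299.9 175.2] axes
 [[-0.988  0.007 -0.157]
 [ 0.157  0.007 -0.988]
 [-0.006 -1.    -0.008]] 
jaw heading -99.0 shift m [-0.1339 -0.0355  0.19  ] yaw options [np.float64(-3.0388), np.float64(0.1027)] j7 -2.62 F [-0.4 -0.6 -3.1] open 26.6
```

View pics/w6.png

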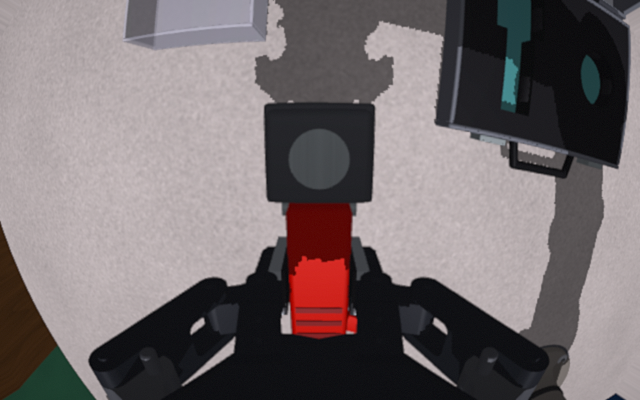

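```bash
python3 - <<'E'
from h import *
plan(440,70,250,75.1)
E
```

```text
t 4.85 pos [446.  299.9 175.2] axes
 [[-0.988  0.007 -0.157]
 [ 0.157  0.007 -0.988]
 [-0.006 -1.    -0.008]] 
jaw heading -99.0 shift m [-0.0305 -0.0763  0.2275] yaw options [np.float64(-3.0388), np.float64(0.1027)] j7 -2.62 F [-0.4 -0.6 -3.1] open 26.6
```

```bash
python3 -m handwheel '[[-0.03,-0.03,0.02,0.02,0],[-0.03,-0.076,0.06,0.05,0],[-0.03,-0.076,0.1,0.1,0],[-0.03,-0.076,0.14,0.1,0],[-0.03,-0.076,0.18,0.1,0],[-0.03,-0.076,0.21,0.1,0],[-0.03,-0.076,0.227,0.1,0],[-0.03,-0.076,0.227,0.1,0],[-0.03,-0.076,0.227,0.1,0],[-0.03,-0.076,0.227,0.1,0]]'; python3 - <<'E'
from h import *
import pickle
s,c=snap('wrist','w7'); pickle.dump((s,c),open('w7.pkl','wb')); print(s['dq'].round(3))
plan(559.8-12*np.cos(-.26),88-12*np.sin(-.26),210,75.1)
E
```

```text
time_s: 5.85
position: [439.3, 71.7, 249.0]
ee_rot: [-0.089, 0.092, 0.704, -0.699]
force: [-0.8, 0.8, -3.1]
opening: 27.1
[-0.004 -0.003 -0.002 -0.007  0.     0.001  0.004]
t 5.9 pos [439.4  71.8 249.2] axes
 [[-0.968  0.006 -0.252]
 [ 0.252  0.007 -0.968]
 [-0.004 -1.    -0.008]] 
jaw heading -104.6 shift m [-0.1003  0.0399 -0.0458] yaw options [np.float64(-3.1368), np.float64(0.0048)] j7 -2.17 F [ 0.1 -0.2 -3.1] open 26.9
```

View pics/w7.png

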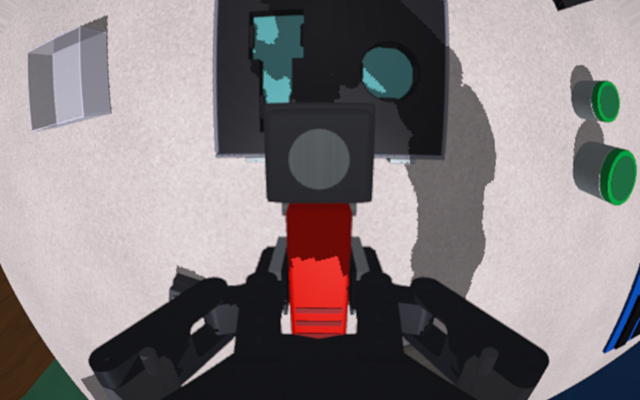

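The T cutout is visible at (278,55), the round one at (388,72), and the case edges at u≈216 and 446. I'll overlay the case model and refine it.

```bash
cat >> h.py <<'E'
def casepts(x,y,deg):
    a=np.radians(deg);Rz=np.array([[np.cos(a),-np.sin(a),0],[np.sin(a),np.cos(a),0],[0,0,1]])
    dens=lambda P,z:np.vstack([np.c_[np.linspace(P[i],P[(i+1)%len(P)],15),np.full(15,z)] for i in range(len(P))])
    T=np.array([[12.5,89.5],[67.5,89.5],[67.5,30.5],[12.5,30.5],[12.5,42.5],[-67.5,42.5],[-67.5,77.5],[12.5,77.5]])
    B=np.array([[-95,-130],[95,-130],[95,130],[-95,130]])
    th=np.linspace(0,6.28,60);C=np.c_[32.5*np.cos(th),-62.5+32.5*np.sin(th)]
    L=[dens(B,38),dens(T,36),np.c_[C,36+0*th],dens(T,10),np.c_[C,10+0*th]]
    return [l@Rz.T+[x,y,0] for l in L]
def overlay(img,pts,crop,k,fn):
    x0,y0,w,h=crop;o=cv2.resize(cv2.cvtColor(img,cv2.COLOR_RGB2BGR)[y0:y0+h,x0:x0+w],None,fx=k,fy=k)
    o=np.clip(o.astype(float)*1.6+20,0,255).astype(np.uint8)
    for p,col in zip(pts,[(0,255,255),(0,0,255),(0,0,255),(255,0,255),(255,0,255)]):
        for u,v in p:
            cv2.circle(o,(int((u-x0+.5)*k),int((v-y0+.5)*k)),1,col,-1)
    cv2.imwrite(fn,o)
E
python3 - <<'E'
from h import *
import pickle
s,c=pickle.load(open('w7.pkl','rb'))
P=casepts(544.4,29.9,-14.9)
overlay(c['image'],[wproj(c,s,p) for p in P],(205,0,255,170),3,'pics/ov1.png')
E
```

```text
(no output)
```

View pics/ov1.png

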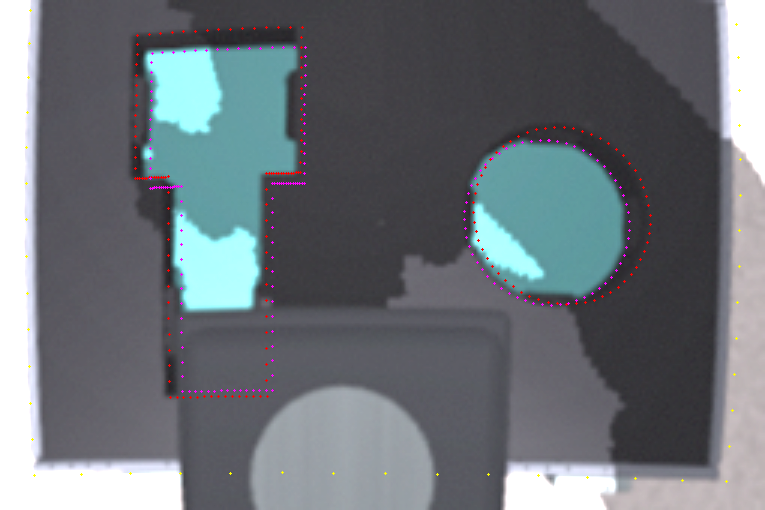

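```bash
cat > fit.py <<'E'
from h import *
import pickle
from scipy.optimize import minimize
def tealmask(img):
    hsv=cv2.cvtColor(img,cv2.COLOR_RGB2HSV);H,S,V=[hsv[...,i].astype(int) for i in range(3)]
    return ((H>80)&(H<100)&(S>50)&(V>55)).astype(np.uint8)
def fit(img,pf,vmax,x0,parts=(0,1)):
    m=tealmask(img);k=4;h,w=m.shape
    ys,xs=np.where(m[:vmax]);bx=(xs.min()-8,ys.min()-8 if ys.min()>8 else 0,xs.max()+8,min(ys.max()+8,vmax))
    M=cv2.resize(m[bx[1]:bx[3],bx[0]:bx[2]]*255,None,fx=k,fy=k,interpolation=cv2.INTER_LINEAR)>127
    def poly(p):
        o=np.zeros(M.shape,np.uint8);q=((p-[bx[0],bx[1]]+.5)*k*16).astype(np.int32);cv2.fillPoly(o,[q],1,shift=4);return o>0
    def cost(p):
        B,T,C,T2,C2=[pf(l) for l in casepts(*p)]
        mm=np.zeros_like(M)
        if 0 in parts: mm|=poly(T)&poly(T2)
        if 1 in parts: mm|=poly(C)&poly(C2)
        return (mm^M).sum()/M.sum()
    r=minimize(cost,x0,method='Nelder-Mead',options=dict(initial_simplex=np.array(x0)+np.array([[0,0,0],[4,0,0],[0,4,0],[0,0,1.5]])))
    return r.x,r.fun
if __name__=='__main__':
    s,c=pickle.load(open('w7.pkl','rb'))
    x,f=fit(c['image'],lambda l:wproj(c,s,l),98,[544.4,29.9,-14.5]);print('wrist',x,f)
    overlay(c['image'],[wproj(c,s,p) for p in casepts(*x)],(205,0,255,170),3,'pics/ov2.png')
    im=cv2.cvtColor(cv2.imread('pics/top0.png'),cv2.COLOR_BGR2RGB);ct=read_camera('top')
    print('top',fit(im,lambda l:proj(ct,l),400,[544.4,29.9,-14.5]))
E
python3 fit.py
```

```text
wrist [545.41491613  32.09769021 -15.32094926] 0.04587177391101249
top (array([547.89345162,  31.75314309, -15.32749389]), np.float64(0.07333798233379824))
```

View pics/ov2.png

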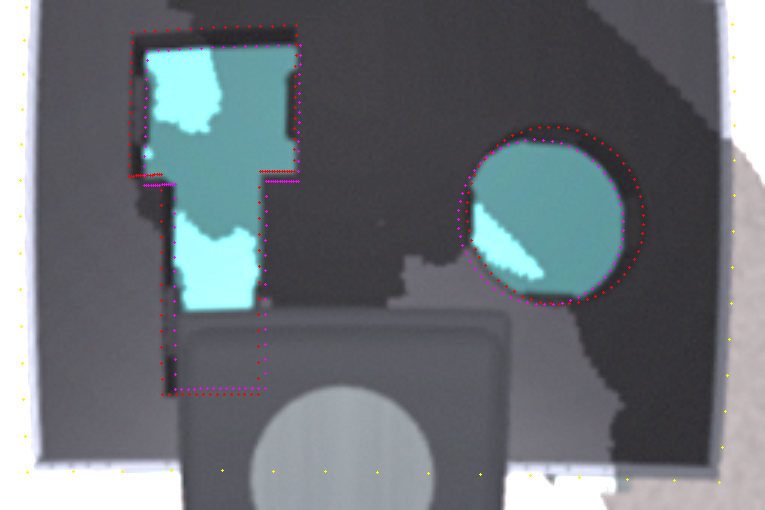

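The wrist fit gives case (545.4, 32.1, -15.3°) and the overlay matches well. Next I'll check how the punch sits in the hand in the same image.

```bash
cat >> h.py <<'E'
def punchpts(o,z0,deg,roll=0):
    a=np.radians(deg);Rz=np.array([[np.cos(a),-np.sin(a),0],[np.sin(a),np.cos(a),0],[0,0,1]])
    def box(x0,x1,w,z):
        P=np.array([[x0,-w],[x1,-w],[x1,w],[x0,w]]);return np.vstack([np.c_[np.linspace(P[i],P[(i+1)%4],20),np.full(20,z)] for i in range(4)])
    return [l@Rz.T+[o[0],o[1],z0] for l in (box(22,62,22,50),box(-62,22,14,56),box(15,65,27,26),box(15,65,27,0))]
E
python3 - <<'E'
from h import *
import pickle
s,c=pickle.load(open('w7.pkl','rb'))
R=axes(s);h=np.degrees(np.arctan2(-R[1,2],-R[0,2]))-90;print('punch yaw',h)
u=np.array([np.cos(np.radians(h)),np.sin(np.radians(h))])
z0=s['position'][2]-55.5
o=s['position'][:2]+12*u; print(o,z0)
overlay(c['image'],[wproj(c,s,p) for p in punchpts(o,z0,h)],(210,90,220,260),3,'pics/ov3.png')
E
```

```text
punch yaw -14.643942912646324
[450.90259362  68.62788959] 193.5015148481287
```

View pics/ov3.png

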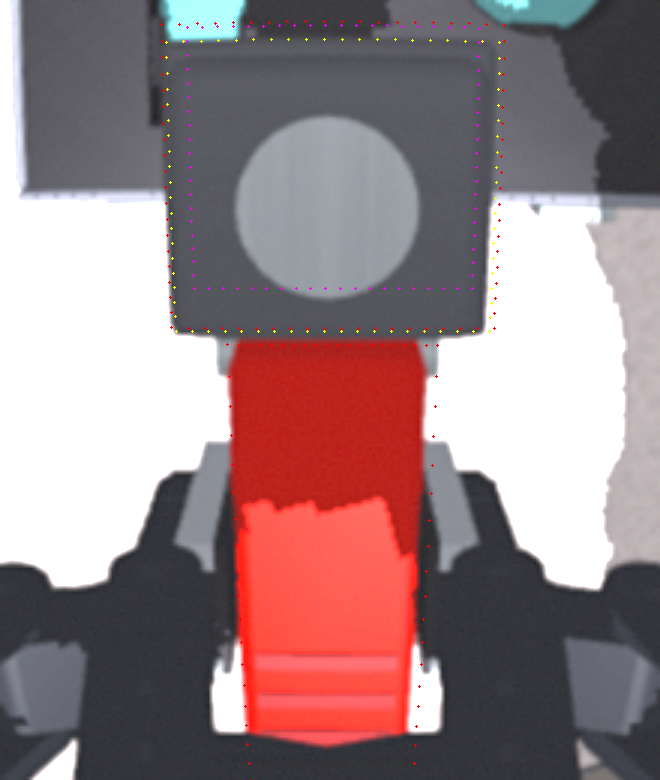

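```bash
python3 - <<'E'
from h import *
plan(549.5,92.1,105,74.8)
E
```

```text
t 5.95 pos [439.5  71.7 249.3] axes
 [[-0.968  0.006 -0.253]
 [ 0.253  0.007 -0.968]
 [-0.004 -1.    -0.008]] 
jaw heading -104.6 shift m [-0.1007  0.1451 -0.0463] yaw options [np.float64(-3.1317), np.float64(0.0099)] j7 -2.17 F [-0.  -0.1 -3.9] open 26.6
```

```bash
python3 -m handwheel '[[-0.04,0.03,-0.02,0.01,0],[-0.08,0.06,-0.046,0.01,0],[-0.1007,0.1,-0.046,0.01,0],[-0.1007,0.13,-0.0463,0.01,0],[-0.1007,0.145,-0.0463,0.01,0],[-0.1007,0.145,-0.0463,0.01,0],[-0.1007,0.145,-0.0463,0.01,0]]'; python3 - <<'E'
from h import *
plan(549.5,92.1,105,74.8)
snap('wrist','w8');snap('side','s8')
c=cv2.imread('pics/s8.png')[170:270,210:390];cv2.imwrite('pics/s8c.png',cv2.resize(c,None,fx=4,fy=4))
plan(549.5,92.1,80,74.8)
E
```

```text
time_s: 6.65
position: [549.6, 92.7, 106.1]
ee_rot: [-0.091, 0.095, 0.704, -0.698]
force: [0.4, -0.2, -3.1]
opening: 27.0
t 6.65 pos [549.6  92.7 106.1] axes
 [[-0.965  0.007 -0.261]
 [ 0.261  0.007 -0.965]
 [-0.005 -1.    -0.009]] 
jaw heading -105.2 shift m [-0.      0.0011  0.0006] yaw options [np.float64(-3.1408), np.float64(0.0008)] j7 -2.27 F [ 0.4 -0.2 -3.1] open 27.0
t 6.75 pos [550.4  92.6 107.2] axes
 [[-0.965  0.009 -0.262]
 [ 0.262  0.008 -0.965]
 [-0.007 -1.    -0.01 ]] 
jaw heading -105.2 shift m [0.001  0.0272 0.0009] yaw options [np.float64(-3.1413), np.float64(0.0003)] j7 -2.27 F [ 0.2  0.5 -3.1] open 26.6
```

View pics/w8.png

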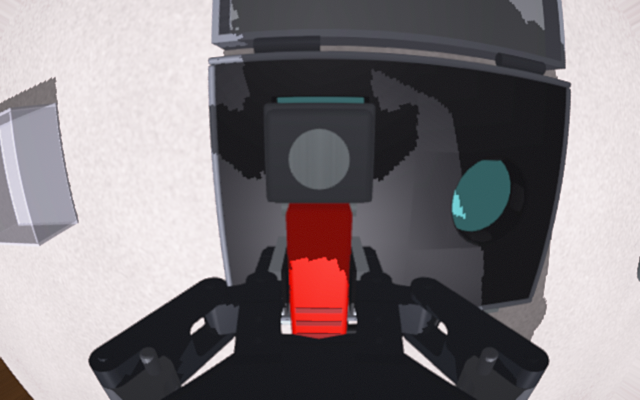

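View pics/s8c.png

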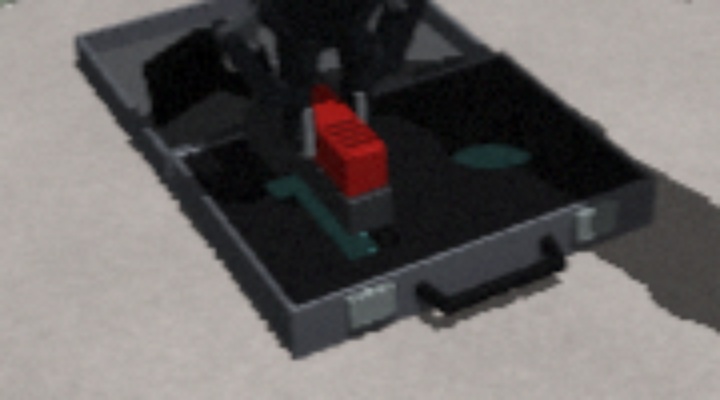

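```bash
python3 - <<'E'
from h import *
s,c=snap('wrist','w9')
overlay(c['image'],[wproj(c,s,p) for p in casepts(545.5,31.6,-15.2)],(200,40,390,270),2,'pics/ov4.png')
E
```

```text
(no output)
```

View pics/ov4.png

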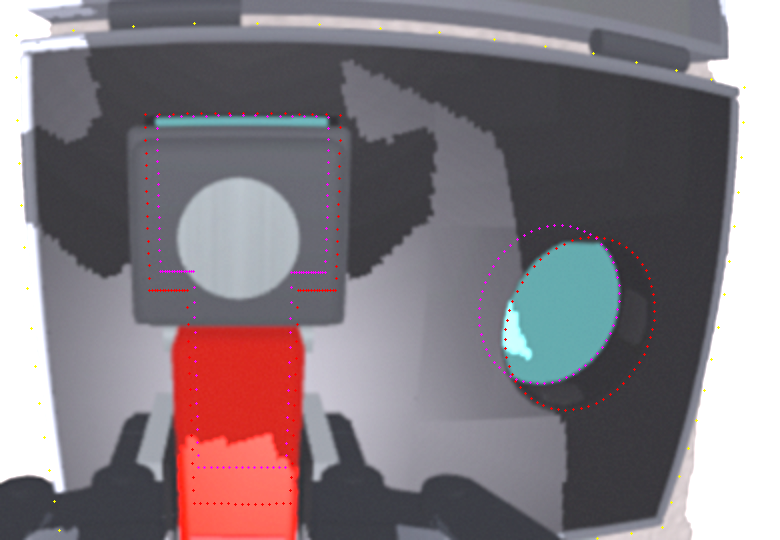

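The predicted cutout and the view agree within about 1 mm: the teal head strip is at u 155–328 and the model at 157–328. I'll lower in stages while watching the force.

```bash
python3 -m handwheel '[[0.001,0.01,0.001,0,0],[0.001,0.018,0.001,0,0],[0.001,0.022,0.001,0,0],[0.001,0.022,0.001,0,0]]'; python3 - <<'E'
from h import *
plan(549.5,92.1,65.5,74.8)
E
```

```text
time_s: 7.2
position: [549.3, 92.1, 84.6]
ee_rot: [-0.091, 0.096, 0.704, -0.698]
force: [0.6, 0.2, -2.9]
opening: 27.0
t 7.2 pos [549.3  92.1  84.6] axes
 [[-0.965  0.009 -0.262]
 [ 0.262  0.008 -0.965]
 [-0.006 -1.    -0.01 ]] 
jaw heading -105.2 shift m [-0.0001  0.0191  0.0001] yaw options [np.float64(-3.141), np.float64(0.0006)] j7 -2.29 F [ 0.6  0.2 -2.9] open 27.0
```

```bash
python3 -m handwheel '[[0,0.005,0,0,0],[0,0.01,0,0,0],[0,0.014,0,0,0],[0,0.014,0,0,0]]' 90; python3 - <<'E'
from h import *
plan(549.5,92.1,65.5,74.8)
E
```

```text
time_s: 7.6
position: [550.7, 91.8, 71.2]
ee_rot: [-0.09, 0.097, 0.704, -0.698]
force: [1.8, -1.2, 0.9]
opening: 26.4
t 7.6 pos [550.7  91.8  71.2] axes
 [[-0.965  0.011 -0.262]
 [ 0.262  0.007 -0.965]
 [-0.009 -1.    -0.01 ]] 
jaw heading -105.2 shift m [0.0013 0.0057 0.0001] yaw options [np.float64(-3.1411), np.float64(0.0004)] j7 -2.3 F [ 1.8 -1.2  0.9] open 26.4
```

```bash
python3 -m handwheel '[[0.0005,0.004,0,0,0],[0.0005,0.008,0,0,0],[0.0005,0.009,0,0,0],[0.0005,0.009,0,0,0]]'; python3 - <<'E'
from h import *
plan(549.5,92.1,65.5,74.8)
snap('side','s10');snap('wrist','w10')
c=cv2.imread('pics/s10.png')[170:270,210:390];cv2.imwrite('pics/s10c.png',cv2.resize(c,None,fx=4,fy=4))
E
```

```text
time_s: 8.0
position: [551.5, 91.9, 65.8]
ee_rot: [-0.089, 0.098, 0.704, -0.698]
force: [-9.4, -2.4, 34.6]
opening: 26.4
t 8.0 pos [551.5  91.9  65.8] axes
 [[-0.965  0.014 -0.262]
 [ 0.262  0.006 -0.965]
 [-0.011 -1.    -0.01 ]] 
jaw heading -105.2 shift m [0.002  0.0003 0.0003] yaw options [np.float64(-3.1414), np.float64(0.0002)] j7 -2.3 F [-9.4 -2.4 34.6] open 26.4
```

View pics/s10c.png

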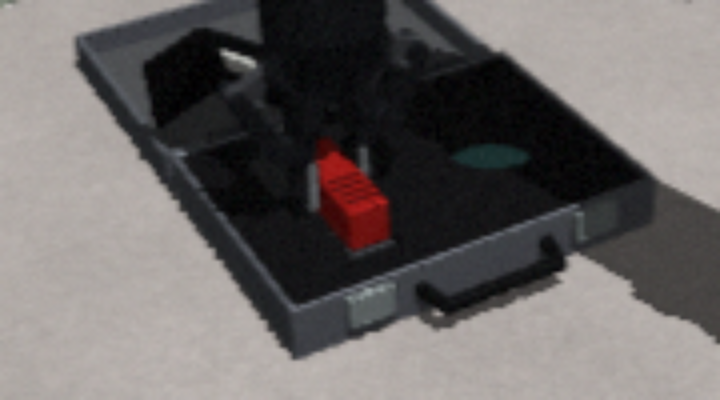

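View pics/w10.png

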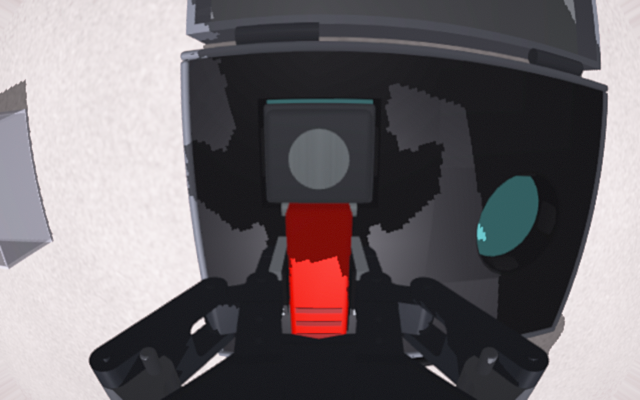

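The force rose to 35 N at TCP z 65.8, against 65.5 expected when home, and the base looks flush. I'll release, rise and check level.

```bash
python3 -m handwheel '[[0,-0.001,0,0,0],[0,-0.001,0,0,0.6],[0,-0.001,0,0,0.6],[0,-0.001,0,0,0.6],[0,-0.001,0,0,0.6],[0,-0.03,0,0,0.6],[0.03,-0.08,0,0,0.6],[0.11,-0.12,0,0,0.6],[0.11,-0.12,0,0,0.6],[0.11,-0.12,0,0,0.6]]'; python3 - <<'E'
from h import *
import pickle
plan(549.5,92.1,130,74.8)
s,c=snap('wrist','w11');pickle.dump((s,c),open('w11.pkl','wb'))
s,c=snap('side','s11')
overlay(c['image'],[proj(c,p) for p in punchpts((561.2,89.5),10,-15.2)],(210,170,180,100),4,'pics/s11c.png')
s,c=redrect('w11b',66)
overlay(c['image'],[wproj(c,s,p) for p in punchpts((561.2,89.5),10,-15.2)],(200,0,260,200),3,'pics/w11c.png')
E
```

```text
time_s: 9.1
position: [440.5, 121.7, 186.8]
ee_rot: [-0.087, 0.097, 0.704, -0.698]
force: [0.5, 0.9, 0.2]
opening: 51.1
t 9.1 pos [440.5 121.7 186.8] axes
 [[-0.966  0.016 -0.258]
 [ 0.258  0.007 -0.966]
 [-0.013 -1.    -0.01 ]] 
jaw heading -105.0 shift m [-0.1121  0.0584  0.0011] yaw options [np.float64(-3.1373), np.float64(0.0043)] j7 -2.34 F [0.5 0.9 0.2] open 51.1
[319.  72.] [ 301   19   38  107 3921] [540.9  95.3] ((541.40087890625, 95.0207290649414), (28.048540115356445, 83.46968078613281), 74.81531524658203)
```

View pics/s11c.png

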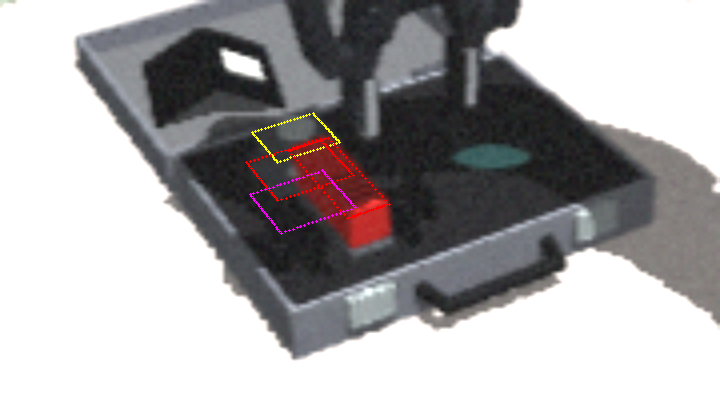

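View pics/w11c.png

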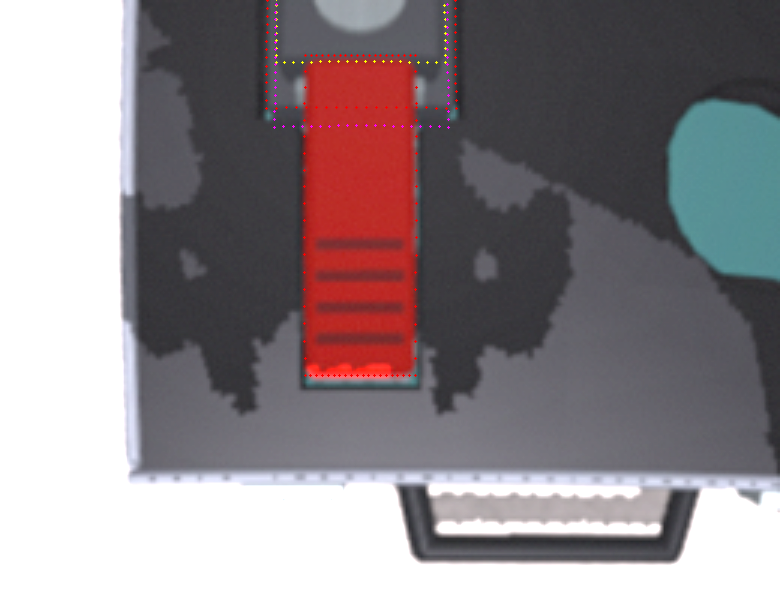

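The overlay matches the home pose: lever tail, sides and head agree. As a level check I'll touch the lever's tail and the head with shut fingertips, expecting TCP z of about 91 and 85.

```bash
python3 - <<'E'
from h import *
plan(517.8,101.3,105,74.8)
E
```

```text
t 9.25 pos [444.3 119.8 184.7] axes
 [[-0.965  0.015 -0.262]
 [ 0.262  0.006 -0.965]
 [-0.013 -1.    -0.01 ]] 
jaw heading -105.2 shift m [-0.0747  0.0807 -0.0006] yaw options [np.float64(-3.1416), np.float64(0.0)] j7 -2.34 F [ 0.8  0.9 -0.5] open 51.5
```

```bash
python3 -m handwheel '[[-0.04,0.02,0,0,0],[-0.0747,0.04,0,0,0],[-0.0747,0.07,0,0,0],[-0.0747,0.081,0,0,0],[-0.0747,0.086,0,0,0],[-0.0747,0.091,0,0,0],[-0.0747,0.095,0,0,0],[-0.0747,0.097,0,0,0],[-0.0747,0.097,0,0,0]]'; python3 - <<'E'
from h import *
plan(517.8,101.3,91,74.8)
E
```

```text
time_s: 10.15
position: [518.4, 101.3, 91.1]
ee_rot: [-0.088, 0.099, 0.704, -0.698]
force: [-5.3, -2.4, 16.9]
opening: -0.1
t 10.15 pos [518.4 101.3  91.1] axes
 [[-0.965  0.017 -0.262]
 [ 0.262  0.006 -0.965]
 [-0.015 -1.    -0.01 ]] 
jaw heading -105.2 shift m [0.0006 0.0001 0.0002] yaw options [np.float64(-3.141), np.float64(0.0006)] j7 -2.33 F [-5.3 -2.4 16.9] open -0.1
```

The tail touched at z 66.1, against 66 expected. Head next.

```bash
python3 - <<'E'
from h import *
plan(601.7,78.5,85,74.8)
E
python3 -m handwheel '[[0,-0.02,0,0,0],[-0.04,-0.02,0,0,0],[-0.087,-0.02,0,0,0],[-0.087,-0.02,0,0,0],[-0.087,-0.01,0,0,0],[-0.087,0,0,0,0],[-0.087,0.005,0,0,0],[-0.087,0.007,0,0,0],[-0.087,0.007,0,0,0]]'; python3 - <<'E'
from h import *
plan(601.7,78.5,85,74.8)
E
```

```text
t 10.15 pos [518.4 101.3  91.1] axes
 [[-0.965  0.017 -0.262]
 [ 0.262  0.006 -0.965]
 [-0.015 -1.    -0.01 ]] 
jaw heading -105.2 shift m [-0.0863  0.0074  0.0003] yaw options [np.float64(-3.141), np.float64(0.0006)] j7 -2.33 F [-5.3 -2.4 16.9] open -0.1
time_s: 11.05
position: [600.8, 79.0, 85.2]
ee_rot: [-0.088, 0.098, 0.704, -0.698]
force: [-3.3, -0.2, 4.5]
opening: 0.0
t 11.05 pos [600.8  79.   85.2] axes
 [[-0.965  0.015 -0.261]
 [ 0.261  0.006 -0.965]
 [-0.013 -1.    -0.009]] 
jaw heading -105.1 shift m [-0.001   0.0002  0.0002] yaw options [np.float64(-3.14), np.float64(0.0016)] j7 -2.24 F [-3.3 -0.2  4.5] open 0.0
```

The punch is level and home, with the head at 60.2. Now the tin.

```bash
python3 - <<'E'
from h import *
plan(440,-335,200,74.8)
E
```

```text
t 11.05 pos [600.8  79.   85.2] axes
 [[-0.965  0.015 -0.261]
 [ 0.261  0.006 -0.965]
 [-0.013 -1.    -0.009]] 
jaw heading -105.1 shift m [ 0.0459 -0.1194  0.4405] yaw options [np.float64(-3.14), np.float64(0.0016)] j7 -2.24 F [-3.3 -0.2  4.5] open 0.0
```

```bash
python3 -m handwheel '[[0,-0.05,0,0,0.3],[0,-0.09,0.02,0,1],[0.01,-0.119,0.06,0,1],[0.02,-0.119,0.11,0,1],[0.03,-0.119,0.16,0,1],[0.035,-0.119,0.21,0,1],[0.04,-0.119,0.26,0,1],[0.046,-0.119,0.31,0,1],[0.046,-0.119,0.36,0,1],[0.046,-0.119,0.41,0,1]]'; python3 -m handwheel '[[0,0,0.02,0,1],[0,0,0.03,0,1],[0,0,0.03,0,1],[0,0,0.03,0,1],[0,0,0.03,0,1]]';python3 - <<'E'
from h import *
import pickle
plan(450.4,-343,130,74.8)
s,c=snap('wrist','w12');pickle.dump((s,c),open('w12.pkl','wb'));print(s['dq'].round(3))
E
```

```text
time_s: 12.05
position: [447.3, -303.4, 199.7]
ee_rot: [-0.088, 0.097, 0.704, -0.698]
force: [1.5, 0.3, 0.3]
opening: 85.0
time_s: 12.55
position: [440.5, -330.2, 199.4]
ee_rot: [-0.087, 0.096, 0.704, -0.698]
force: [0.7, 0.2, -0.6]
opening: 85.6
t 12.55 pos [ 440.5 -330.2  199.4] axes
 [[-0.966  0.014 -0.256]
 [ 0.256  0.007 -0.967]
 [-0.012 -1.    -0.01 ]] 
jaw heading -104.9 shift m [-0.012   0.0694  0.0105] yaw options [np.float64(-3.1355), np.float64(0.0061)] j7 -1.34 F [ 0.7  0.2 -0.6] open 85.6
[ 0.003 -0.001  0.007 -0.002  0.004  0.001  0.004]
```

View pics/w12.png

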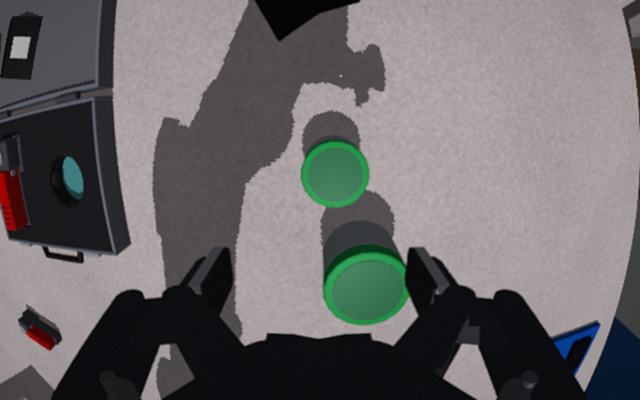

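The small tin's lid is at (335,174) and the large tin's at (367,288). I'll measure both.

```bash
cat >> h.py <<'E'
def greens(s,c,z=58):
    hsv=cv2.cvtColor(c['image'],cv2.COLOR_RGB2HSV);H,S,V=[hsv[...,i].astype(int) for i in range(3)]
    n,l,st,ce=cv2.connectedComponentsWithStats(((H>55)&(H<80)&(S>80)&(V>40)).astype(np.uint8))
    for i in range(1,n):
        if st[i,4]>300:
            m=(l==i).astype(np.uint8);k,_=cv2.findContours(m,0,1);k=max(k,key=len)[:,0]
            w=np.array([wray(c,s,u,v,z)[:2] for u,v in k],np.float32);print(ce[i].round(),cv2.fitEllipse(w),cv2.minEnclosingCircle(w))
E
python3 - <<'E'
from h import *
import pickle
s,c=pickle.load(open('w12.pkl','rb')); greens(s,c)
E
```

```text
[335. 173.] ((452.5259704589844, -345.6701354980469), (57.457706451416016, 59.6390380859375), 90.65670013427734) ((452.4795227050781, -345.87371826171875), 30.212270736694336)
[365. 284.] ((333.2175598144531, -348.7412109375), (85.9817886352539, 98.1911392211914), 88.85432434082031) ((333.384521484375, -348.5666198730469), 49.17902374267578)
```

The tin is 60 mm across, centred at (452.5,-345.7), so it is the smaller one. Descending.

```bash
python3 - <<'E'
from h import *
plan(452.5,-345.7,53,74.8)
E
```

```text
t 12.6 pos [ 440.5 -330.4  199.5] axes
 [[-0.966  0.014 -0.256]
 [ 0.257  0.006 -0.967]
 [-0.012 -1.    -0.01 ]] 
jaw heading -104.9 shift m [-0.0138  0.1465  0.0131] yaw options [np.float64(-3.1357), np.float64(0.0059)] j7 -1.34 F [ 0.2  0.2 -0.4] open 85.1
```

```bash
python3 -m handwheel '[[-0.0138,0.03,0.013,0,1],[-0.0138,0.07,0.013,0,1],[-0.0138,0.07,0.013,0,1],[-0.0138,0.07,0.013,0,1],[-0.0138,0.07,0.013,0,1]]';python3 - <<'E'
from h import *
s,c=snap('wrist','w13');greens(s,c)
plan(452.5,-345.7,53,74.8)
E
```

```text
time_s: 13.1
position: [452.5, -346.1, 131.3]
ee_rot: [-0.086, 0.097, 0.704, -0.699]
force: [1.0, -0.2, 0.1]
opening: 85.6
[320. 216.] ((453.26495361328125, -346.10772705078125), (57.50130844116211, 60.985294342041016), 78.50160217285156) ((453.38623046875, -346.0445251464844), 30.792354583740234)
[361. 322.] ((357.8944091796875, -355.1462097167969), (42.6120491027832, 83.50562286376953), 159.4296112060547) ((349.14825439453125, -350.7505798339844), 40.05557632446289)
t 13.15 pos [ 452.6 -346.3  131.6] axes
 [[-0.967  0.017 -0.256]
 [ 0.256  0.005 -0.967]
 [-0.015 -1.    -0.009]] 
jaw heading -104.8 shift m [0.0014 0.0785 0.0001] yaw options [np.float64(-3.1351), np.float64(0.0064)] j7 -1.34 F [ 0.1  1.  -0.3] open 85.6
```

View pics/w13.png

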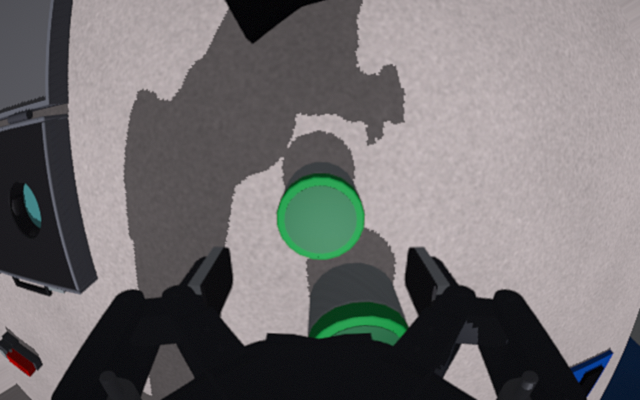

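```bash
python3 -m handwheel '[[0.0008,0.03,0.0003,0.006,1],[0.0008,0.06,0.0003,0.006,1],[0.0008,0.0775,0.0003,0.006,1],[0.0008,0.0775,0.0003,0.006,1],[0.0008,0.0775,0.0003,0.006,1]]';python3 - <<'E'
from h import *
plan(453,-346,53,74.8)
snap('wrist','w14')
E
```

```text
time_s: 13.65
position: [453.8, -346.5, 55.5]
ee_rot: [-0.087, 0.1, 0.703, -0.699]
force: [0.3, 0.3, -0.0]
opening: 85.1
t 13.65 pos [ 453.8 -346.5   55.5] axes
 [[-0.965  0.019 -0.262]
 [ 0.262  0.004 -0.965]
 [-0.017 -1.    -0.009]] 
jaw heading -105.2 shift m [ 0.001   0.0025 -0.0002] yaw options [np.float64(-3.1411), np.float64(0.0005)] j7 -1.36 F [ 0.3  0.3 -0. ] open 85.1
```

View pics/w14.png

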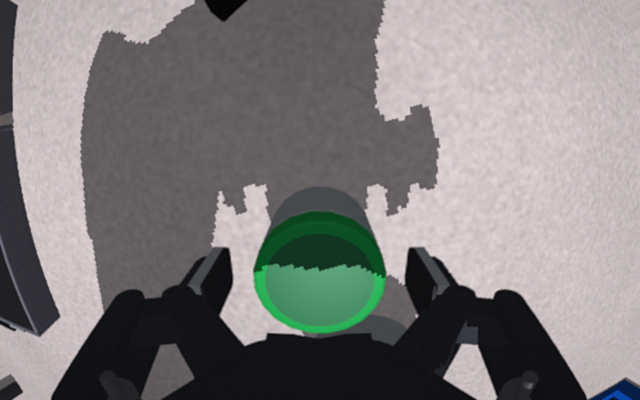

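The tin's lid (255–385 px) is centred between the pads, at 232 and 405. Closing.

```bash
python3 -m handwheel '[[0.001,0.002,0,0,1],[0.001,0.002,0,0,0],[0.001,0.002,0,0,0],[0.001,0.002,0,0,0],[0.001,0.002,0,0,0]]' 60;python3 - <<'E'
from h import *
plan(453,-346,53,74.8)
E
python3 -m handwheel '[[0,-0.01,0,0,0],[0,-0.04,0,0,0],[0,-0.08,0,0,0],[0,-0.08,0,0,0],[0,-0.08,0,0,0]]';python3 - <<'E'
from h import *
plan(453,-346,53,74.8)
s,c=snap('wrist','w15'); greens(s,c,s['position'][2]+3)
E
```

```text
time_s: 14.2
position: [453.5, -346.9, 55.1]
ee_rot: [-0.087, 0.1, 0.703, -0.699]
force: [-2.8, 1.6, 8.5]
opening: 58.4
t 14.2 pos [ 453.5 -346.9   55.1] axes
 [[-0.965  0.02  -0.262]
 [ 0.262  0.002 -0.965]
 [-0.019 -1.    -0.008]] 
jaw heading -105.2 shift m [ 0.0007  0.0021 -0.0007] yaw options [np.float64(-3.1414), np.float64(0.0002)] j7 -1.36 F [-2.8  1.6  8.5] open 58.4
time_s: 14.7
position: [452.3, -347.4, 136.3]
ee_rot: [-0.086, 0.101, 0.702, -0.699]
force: [0.5, 0.6, -2.1]
opening: 58.1
t 14.7 pos [ 452.3 -347.4  136.3] axes
 [[-0.965  0.022 -0.262]
 [ 0.262  0.001 -0.965]
 [-0.021 -1.    -0.007]] 
jaw heading -105.2 shift m [ 0.0014  0.0833 -0.0009] yaw options [np.float64(-3.1414), np.float64(0.0001)] j7 -1.34 F [ 0.5  0.6 -2.1] open 58.1
[322. 276.] ((450.0063171386719, -348.20123291015625), (57.2720832824707, 71.41156768798828), 106.32023620605469) ((446.6314392089844, -352.0488586425781), 38.569664001464844)
```

View pics/w15.png

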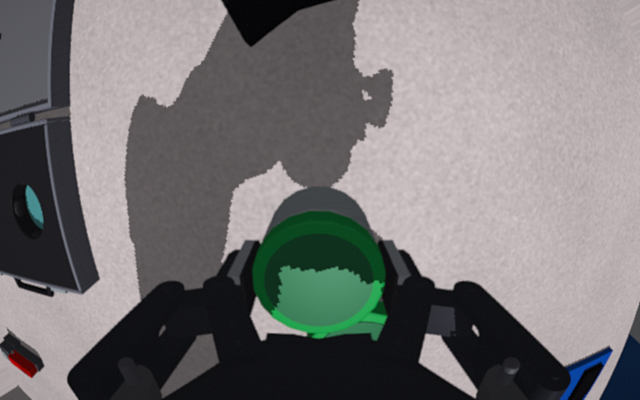

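```bash
python3 - <<'E'
from h import *
plan(470,-60,200,74.8)
import pickle
img=cv2.cvtColor(cv2.imread('pics/w15.png'),cv2.COLOR_BGR2RGB)
# in-hand lid check: overlay predicted lid circle centred on TCP
s=state();c=read_camera('wrist')
th=np.linspace(0,6.28,80);p=s['position']
C=np.c_[p[0]+30*np.cos(th),p[1]+30*np.sin(th),0*th+p[2]+3]
overlay(c['image'],[wproj(c,s,C)],(200,160,240,180),3,'pics/ov5.png')
E
```

```text
t 14.75 pos [ 451.5 -346.8  135.1] axes
 [[-0.965  0.02  -0.262]
 [ 0.262  0.003 -0.965]
 [-0.019 -1.    -0.008]] 
jaw heading -105.2 shift m [ 0.0561 -0.0638 -0.2822] yaw options [np.float64(-3.1413), np.float64(0.0002)] j7 -1.34 F [-0.5  0.5 -1.9] open 58.5
```

View pics/ov5.png

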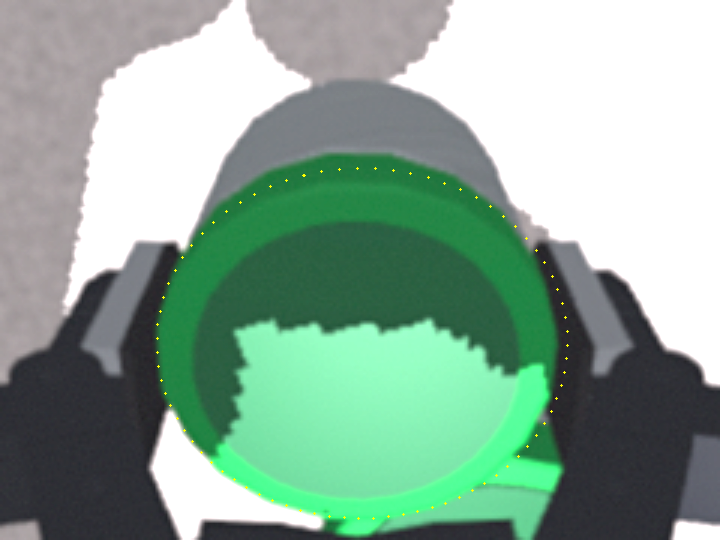

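```bash
python3 -m handwheel '[[0.01,-0.04,-0.02,0,0],[0.02,-0.064,-0.06,0,0],[0.03,-0.064,-0.1,0,0],[0.04,-0.064,-0.14,0,0],[0.05,-0.064,-0.18,0,0],[0.056,-0.064,-0.22,0,0],[0.056,-0.064,-0.26,0,0],[0.056,-0.064,-0.282,0,0],[0.056,-0.064,-0.282,0,0],[0.056,-0.064,-0.282,0,0]]' 80;python3 - <<'E'
from h import *
plan(528.9,-29.5,105,74.8)
s,c=snap('wrist','w16')
overlay(c['image'],[wproj(c,s,p) for p in casepts(545.5,31.6,-15.2)],(160,0,300,240),2.5,'pics/ov6.png')
E
```

```text
time_s: 15.8
position: [468.9, -59.9, 198.5]
ee_rot: [-0.088, 0.099, 0.703, -0.699]
force: [-0.8, -0.0, -1.1]
opening: 57.9
t 15.8 pos [468.9 -59.9 198.5] axes
 [[-0.965  0.016 -0.261]
 [ 0.261  0.003 -0.965]
 [-0.015 -1.    -0.008]] 
jaw heading -105.1 shift m [-0.0486  0.0946 -0.0443] yaw options [np.float64(-3.1402), np.float64(0.0014)] j7 -1.92 F [-0.8 -0.  -1.1] open 57.9
```

View pics/ov6.png

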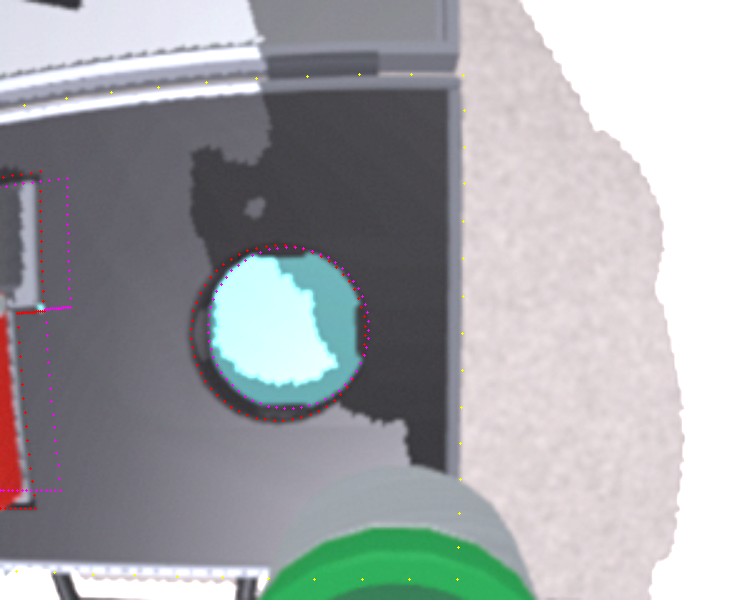

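The overlay on the round cutout is within about 1 mm. Moving over it and lowering.

```bash
python3 -m handwheel '[[-0.03,0.02,-0.02,0,0],[-0.0486,0.05,-0.0443,0.001,0],[-0.0486,0.08,-0.0443,0.001,0],[-0.0486,0.09,-0.0443,0.001,0],[-0.0486,0.09,-0.0443,0.001,0],[-0.0486,0.09,-0.0443,0.001,0]]';python3 - <<'E'
from h import *
plan(528.9,-29.5,85,74.8)
E
```

```text
time_s: 16.45
position: [528.7, -31.8, 110.4]
ee_rot: [-0.089, 0.1, 0.702, -0.699]
force: [0.3, -0.6, -0.9]
opening: 57.6
t 16.45 pos [528.7 -31.8 110.4] axes
 [[-0.964  0.017 -0.265]
 [ 0.265  0.003 -0.964]
 [-0.015 -1.    -0.007]] 
jaw heading -105.4 shift m [ 0.0008  0.0254 -0.0021] yaw options [np.float64(3.1383), np.float64(-0.0033)] j7 -2.06 F [ 0.3 -0.6 -0.9] open 57.6
```

```bash
python3 -m handwheel '[[0.0008,0.008,-0.0021,-0.003,0],[0.0008,0.008,-0.0021,-0.003,0],[0.0008,0.016,-0.0021,-0.003,0],[0.0008,0.023,-0.0021,-0.003,0],[0.0008,0.023,-0.0021,-0.003,0]]';python3 - <<'E'
from h import *
plan(528.9,-29.5,65,74.8)
snap('side','s17');snap('wrist','w17')
c=cv2.imread('pics/s17.png')[150:270,210:400];cv2.imwrite('pics/s17c.png',cv2.resize(c,None,fx=4,fy=4))
E
```

```text
time_s: 16.95
position: [528.6, -29.5, 86.6]
ee_rot: [-0.088, 0.099, 0.703, -0.699]
force: [1.5, -0.3, -2.1]
opening: 57.7
t 16.95 pos [528.6 -29.5  86.6] axes
 [[-0.965  0.016 -0.262]
 [ 0.262  0.003 -0.965]
 [-0.015 -1.    -0.007]] 
jaw heading -105.2 shift m [0.0001 0.0216 0.0001] yaw options [np.float64(3.1415), np.float64(-0.0001)] j7 -2.07 F [ 1.5 -0.3 -2.1] open 57.7
```

View pics/s17c.png

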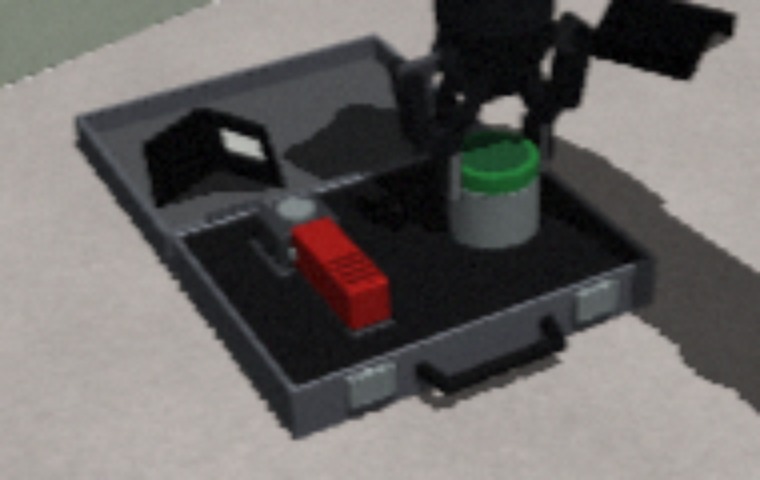

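View pics/w17.png

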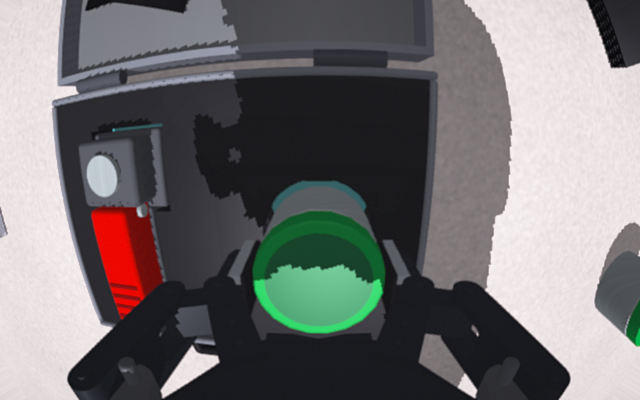

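The tin is centred over its cutout and its bottom is entering. Pushing down now.

```bash
python3 -m handwheel '[[0,0.006,0,0,0],[0,0.012,0,0,0],[0,0.016,0,0,0],[0,0.016,0,0,0]]';python3 - <<'E'
from h import *
plan(528.9,-29.5,65,74.8)
E
```

```text
time_s: 17.45
position: [530.6, -29.5, 71.3]
ee_rot: [-0.087, 0.1, 0.703, -0.699]
force: [4.5, 0.5, -3.5]
opening: 58.0
t 17.45 pos [530.6 -29.5  71.3] axes
 [[-0.965  0.019 -0.262]
 [ 0.262  0.003 -0.965]
 [-0.018 -1.    -0.008]] 
jaw heading -105.2 shift m [0.0017 0.0063 0.0005] yaw options [np.float64(3.1414), np.float64(-0.0002)] j7 -2.08 F [ 4.5  0.5 -3.5] open 58.0
```

```bash
python3 -m handwheel '[[0.001,0.004,0,0,0],[0.001,0.008,0,0,0],[0.001,0.0095,0,0,0],[0.001,0.0095,0,0,0]]';python3 - <<'E'
from h import *
plan(528.9,-29.5,65,74.8)
snap('side','s18')
c=cv2.imread('pics/s18.png')[150:270,210:400];cv2.imwrite('pics/s18c.png',cv2.resize(c,None,fx=4,fy=4))
E
```

```text
time_s: 17.85
position: [530.9, -29.4, 65.1]
ee_rot: [-0.086, 0.101, 0.702, -0.699]
force: [-9.1, -0.8, 36.1]
opening: 58.1
t 17.85 pos [530.9 -29.4  65.1] axes
 [[-0.965  0.021 -0.263]
 [ 0.263  0.001 -0.965]
 [-0.02  -1.    -0.007]] 
jaw heading -105.2 shift m [0.0019 0.0001 0.0006] yaw options [np.float64(3.1409), np.float64(-0.0007)] j7 -2.09 F [-9.1 -0.8 36.1] open 58.1
```

View pics/s18c.png

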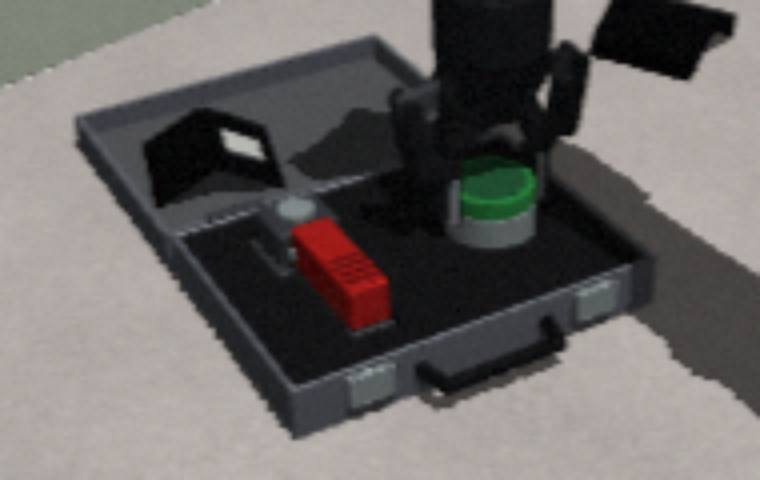

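It bottomed at TCP z 65.1 with 36 N (55.1 when grasped on the table, plus 10). Releasing and rising.

```bash
python3 -m handwheel '[[0,-0.001,0,0,0],[0,-0.001,0,0,0.9],[0,-0.001,0,0,0.9],[0,-0.001,0,0,0.9],[0,-0.001,0,0,0.9],[0,-0.03,0,0,0.9],[0,-0.07,0,0,0.9],[0,-0.07,0,0,0.9],[0.015,-0.07,0,0,0],[0.015,-0.06,0,0,0]]';python3 - <<'E'
from h import *
plan(529-15*.965,-29+15*.262,93,74.8)
E
```

```text
time_s: 18.9
position: [514.5, -25.3, 125.1]
ee_rot: [-0.086, 0.101, 0.702, -0.699]
force: [0.7, -0.8, -0.8]
opening: 49.4
t 18.9 pos [514.5 -25.3 125.1] axes
 [[-0.965  0.022 -0.262]
 [ 0.262  0.001 -0.965]
 [-0.021 -1.    -0.007]] 
jaw heading -105.2 shift m [0.0007 0.0321 0.    ] yaw options [np.float64(3.1414), np.float64(-0.0002)] j7 -2.06 F [ 0.7 -0.8 -0.8] open 49.4
```

Now I'll touch the lid on the -x side, then on the +x side, expecting TCP z of about 93. The lid rim may be slightly higher than its centre.

```bash
python3 -m handwheel '[[0,0,0,0,0],[0,0.005,0,0,0],[0,0.014,0,0,0],[0,0.022,0,0,0],[0,0.028,0,0,0],[0,0.032,0,0,0],[0,0.034,0,0,0],[0,0.034,0,0,0]]'; python3 -m handwheel '[[0,-0.015,0,0,0],[-0.015,-0.015,0,0,0],[-0.032,-0.015,0,0,0],[-0.032,-0.015,0,0,0],[-0.032,-0.006,0,0,0],[-0.032,-0.001,0,0,0],[-0.032,0.002,0,0,0],[-0.032,0.002,0,0,0]]'
```

```text
time_s: 19.7
position: [516.0, -25.5, 93.0]
ee_rot: [-0.085, 0.102, 0.702, -0.7]
force: [-6.9, -0.5, 25.1]
opening: -0.3
time_s: 20.5
position: [546.0, -33.7, 93.0]
ee_rot: [-0.086, 0.101, 0.702, -0.7]
force: [-8.3, 0.1, 23.8]
opening: 0.1
```

Both sides are at z 68.0, as expected. Retreating and taking a last look.

```bash
python3 -m handwheel '[[0,-0.04,0,0,0],[0,-0.09,0,0,0],[0.03,-0.13,0,0,0],[0.07,-0.15,0,0,0],[0.1,-0.16,0.03,0,0.3],[0.1,-0.16,0.08,0,0.3],[0.1,-0.16,0.13,0,0.3],[0.1,-0.16,0.17,0,0.3],[0.1,-0.16,0.17,0,0.3],[0.1,-0.16,0.17,0,0.3]]';python3 - <<'E'
from h import *
s,c=snap('top','t19');cv2.imwrite('pics/t19c.png',cv2.resize(cv2.imread('pics/t19.png')[80:310,160:480],None,fx=2.4,fy=2.4))
s,c=snap('side','s19');cv2.imwrite('pics/s19c.png',cv2.resize(cv2.imread('pics/s19.png')[140:310,120:400],None,fx=2.8,fy=2.8))
print(s['dq'].round(3),s['force'].round(1),s['time_s'])
E
```

```text
time_s: 21.5
position: [400.5, -171.6, 249.3]
ee_rot: [-0.087, 0.102, 0.702, -0.7]
force: [-0.4, 0.7, -0.6]
opening: 25.7
[-0.016 -0.001 -0.019 -0.007  0.     0.001  0.001] [-0.4  0.4  0.5] 21.55
```

View pics/t19c.png

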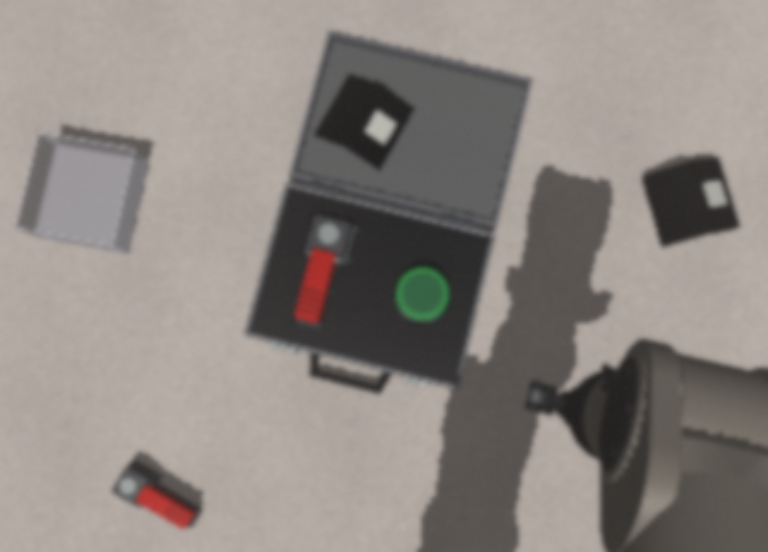

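View pics/s19c.png

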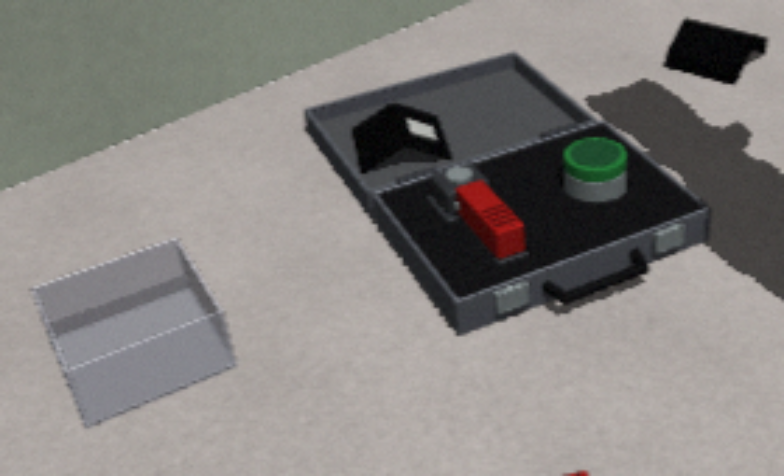

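The punch (crop px (318,270)) and the tin (422,294) sit level in their cutouts. The clear box and tags haven't moved, and the arm is clear.

```bash
python3 -c "
from rig import *
print(hand_in())"
```

```text
the job is handed in; nothing more can be done
None
```

The larger punch and the smaller green-lidded tin are both pressed home in their own cutouts, punch first, and I handed the job in at about 21.6 s on the robot's clock.

- **Punch:** it bottomed at about 35 N. Touching its top afterwards gave z = 66.1 mm at the lever's tail and 60.2 mm at the head, against 66 and 60 expected, so it sits level.
- **Tin:** it bottomed at about 36 N. Its lid read z = 68.0 mm on both the -x and +x sides, which is exactly home.
- **Bystanders:** the last top and side pictures show the clear box and black tags where they were, with the arm clear of everything.

No check failed. Two small disagreements came up: the top-camera case fit differed from the wrist-camera fit by about 2.5 mm in x, so I used the wrist fit. The arm also drifted up to 2 mm in x while pushing, which did not affect the result.

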